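Close the shutter over the violet filter

ROBOT

A 6-joint arm with a two-finger parallel gripper is mounted at the origin on the work surface. World frame = base frame: x ahead of the robot, y to its left, z up, the work surface at z = 0. Lengths are in m, angles in rad, forces in N, time in s.
With the tool pointing down it reaches from about 0.375 to 0.9 m from the base axis. Payload 3.1 kg.
Tool frame: the origin (TCP) lies between the finger pads; the fingertips stand 11 mm ahead of it and the grasp point (between the pads) lies 8 mm behind it; z points along the fingers, y is the line along which they close (so a half turn about z gives the same grasp; the last joint's range is limited). The gripper opens to 87 mm and grips with 3 to 60 N. Pads are 19 mm wide; open, the fingers measure 117 mm over their backs; the gripper's body (75 mm by 190 mm) begins 51 mm behind the grasp point.
Start: joints at [1.046, 0.527, 1.433, -0, 1.181, -0.178], TCP at [0.212, 0.588, 0.234] pointing down, gripper open.
Joint ranges: [-3.08, 3.08], [-0.75, 2.2], [0.22, 2.44], [-1.43, 4.57], [0, 2.65], [-2.85, 2.85]. Speed limits (rad/s): [2.79, 2.79, 3.14, 3.14, 3.14, 3.14].

INTERFACE

Orientations are given as a unit quaternion [x, y, z, w].
In Python, from rig import robot gives the robot as it stands.
- The arm moves only by the tool move_arm, never from a script. Its argument "moves" is text: rows parted by semicolons, each of 7 numbers parted by spaces: the shift along the tool's x, y, z in units of 100 mm (1.0 is 100 mm), then the turn, a rotation vector about the tool's x, y, z in units of 90 degrees (1.0 is 90 degrees), then the opening, from 0 (shut) to 1 (fully open). A call has 1 to 12 rows; each row is the pose to reach, as a shift and turn from the pose commanded when the call began, along the tool's axes at that moment; what a row does not reach only later rows make up. A row lasts 1/10 s, in which the tool goes at most 50 mm and 8.59 degrees, less where a joint would pass 70% of its speed; a pose out of reach is approached as far as the arm can. A call with a number of a shift or a turn outside -1 to 1 is refused whole. A call with a gripper value outside its range is refused whole. The fingers move at their own pace and stop on an object; "squeeze" is the grip in N (left out, the last holds). Time passes only in rows, so rows that repeat a pose let the fingers close. It gives the time, the measured TCP pose, the force, the opening and the grip force at its end, in the units of the state.
- robot.get_obs(): the state, without advancing time (a new reading comes with each control period).
- robot.camera(name): name is "scene" or "top"; returns a dict with "image" (400x640x3 uint8, red, green, blue), "intrinsics" (3x3 intrinsics, pixels), "dist_coeffs" ([k1, k2, p1, p2, k3] as OpenCV has them; the pictures are not rectified), "extrinsics" (4x4, takes a point from world to camera coordinates). Camera axes: x right, y up, looking along -z (the intrinsics and any distortion apply to the point x, -y, -z); pixel columns grow to the right and rows downward; lengths in m; the calibration is good to about 2 mm. A picture is of the moment at which its call begins. There is no depth.
- robot.hand_in(): hands the job in; it is judged then, once.
The state is a dict: "time": time; "q": joint angles; "joint_velocities": joint speeds; "joint_torque": joint torques, N m; "position": TCP position; "tool_rot": TCP orientation; "ft_force": force on the tool from outside, world axes, zero at the start; "moment": the same for the moment, N m; "grip_width": finger opening in m; "grip_force": force on a finger pad.
Only numpy, scipy, OpenCV 4.12 (cv2) and the standard library are available. Lean on these libraries where they do the work, as an engineer would, in place of code of your own. Each camera call takes 0.05 s, during which the arm holds its last target. There are 200 camera calls.

TASK

A steel filter case on the shelf has two bays, both standing open. Push the sliding shutter of the bay that holds the violet glass filter along its track until it is fully closed against the case's end frame, then let go. Leave the other shutter where it stands.

Things in the scene. Friction and masses are not known exactly. Their poses are not given: they have to be found in the camera images.
- case: fixed low grey steel case, 310 (x) x 344 (y) x 60 mm, origin at the centre of its underside, z up, turned up to 20 degrees. Front bay centred at x = -77.5 mm (nearer the robot), back bay at +77.5. Filter wells at y -160 to 0 mm, decks beyond. Shutters slide along y, 2 N friction: towards -y they close to a hard stop, towards +y they open (max 155 mm); they stay where left and start 95-150 mm open
- front_knob (a point): centre of the top of the chrome knob, 32 mm wide and 32 high (neck 24 wide, 8 high), in the middle of the front bay's aluminium shutter (133 x 160 mm; its top 56 mm above the shelf, rails beside it at 60, knob's top at 88). In the case's frame x = -77.5 mm; y = -80 mm when fully closed, more by as much as it is open. Axes as the case's
- back_knob (a point): the same point on the identical knob and shutter of the back bay: in the case's frame x = +77.5 mm; y = -80 mm when fully closed, more by as much as it is open. Axes as the case's
- violet_filter: square violet glass filter in an aluminium frame, 120 x 120 x 10 mm, lying flat in the well of either bay, its centre near y = -85 mm of the case. Origin at the centre of its underside, z up. The other bay holds an amber filter of the same size
There are look-alikes about, which are no part of the job. There is more than one size of the violet_filter; the job needs the middle-sized.

How it is judged:
At the end, for the whole second after the job is handed in: The shutter of the bay holding the violet filter is closed to within 10 mm of its stop and stays so, and the other shutter is within 15 mm of where it started (((x of violet_filter in the frame of case below 0 m and y of front_knob in the frame of case below -0.07 m and distance of back_knob from where it was at the start of the episode below 0.015 m) or (x of violet_filter in the frame of case above 0 m and y of back_knob in the frame of case below -0.07 m and distance of front_knob from where it was at the start of the episode below 0.015 m))); the robot touches nothing.
It fails at once if the shutter of the other bay is moved by more than 15 mm ((x of violet_filter in the frame of case below 0 m and distance of back_knob from where it was at the start of the episode above 0.015 m) or (x of violet_filter in the frame of case above 0 m and distance of front_knob from where it was at the start of the episode above 0.015 m)).
It also fails if it takes over 29 s, if anything falls off the work surface, if the arm or the gripper's body presses on something with over 40 N, if the wrist force passes 120 N, or if a joint passes its speed limit or range.

## Working session

There is one attempt and no reset: what is moved stays moved. The work goes in short steps, Python scripts to look and compute and a tool call to move; the robot and the scene stay as the last step left them, time stands still between calls to the robot, and variables do not carry over. Pictures are saved under pics/ and viewed, at most 10 in all, crops included, and the job is handed in when it is done.

Besides the shell and the picture viewer there is one more tool, called after "Emit:" by a JSON object that holds its "method" and its "body". move_arm: Moves the arm, as the interface text tells. Shifts and turns lie within -1 to 1; 1 stands for 100 mm of shift or 90 degrees of turn. Its arguments: {"type":"object","properties":{"moves":{"type":"string"},"squeeze":{"type":"number"}},"required":["moves"]}

```bash
mkdir -p pics
cat > h.py <<'E'
import numpy as np, cv2
from rig import robot
def cam(n):
    c=robot.camera(n); c={k:np.array(v) for k,v in c.items()}; return c
def ray(c,px):
    u=cv2.undistortPoints(np.array([[px]],float),c["intrinsics"],c["dist_coeffs"])[0,0]
    E=c["extrinsics"];R,t=E[:3,:3],E[:3,3]
    return -R.T@t, R.T@np.array([u[0],-u[1],-1])
def onz(c,px,z):
    o,d=ray(c,px); return o+d*(z-o[2])/d[2]
E
python3 - <<'E'
from h import *
for n in("scene","top"):
    c=cam(n); np.savez(n+".npz",**c); cv2.imwrite(f"pics/{n}0.png",c["image"][:,:,::-1])
print(robot.get_obs())
E
```

```text
{'time': 0.1, 'q': array([ 1.04652683e+00,  5.28339014e-01,  1.43375575e+00,  1.93557798e-05,
        1.18141161e+00, -1.78469469e-01]), 'joint_velocities': array([-0.00013124, -0.00342006, -0.00203316,  0.00013996, -0.00090761,
       -0.00032475]), 'joint_torque': array([ 7.56340869e-04, -4.40986097e+01, -1.77151555e+01,  6.35346933e-02,
        5.33420721e-02, -3.49736445e-05]), 'position': array([0.21147255, 0.58746749, 0.23269634]), 'tool_rot': array([ 1.72043391e-01,  9.85088908e-01, -8.95317398e-04, -3.37738868e-04]), 'ft_force': array([ 0.37685751, -0.29834322,  0.78383006]), 'moment': array([ 0.00605262, -0.01756146, -0.0267528 ]), 'grip_force': 0.0, 'grip_width': 0.08695603338634873}
```

View pics/scene0.png

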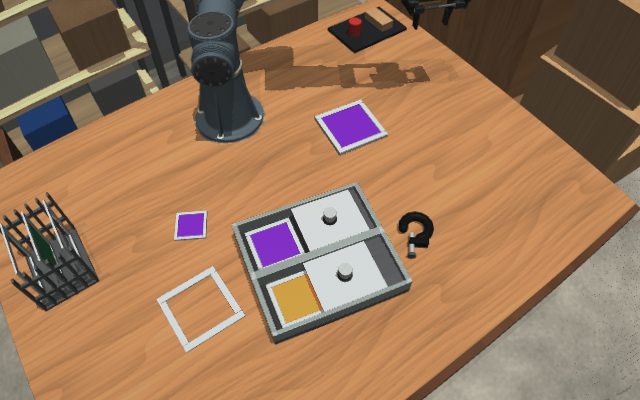

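View pics/top0.png

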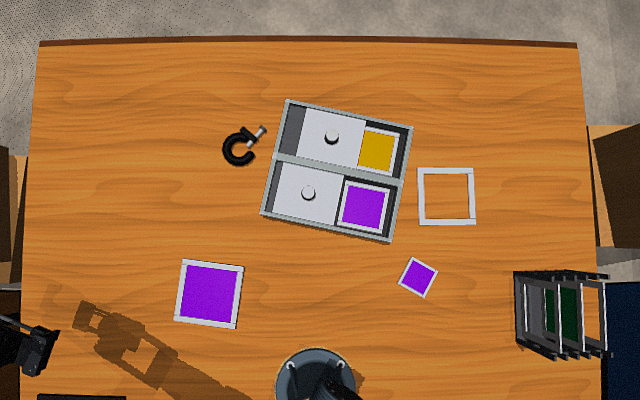

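Scene view: the case has a violet filter at (275,243) in the front bay and amber at (296,300) in the back bay. In the top view they are at (365,205) and (378,150), with knobs at (308,193) front and (331,137) back. The violet candidates (top view) are the large one at (208,293), the small one at (418,277) and the one in the case at (365,205). The one in the case should be the middle-sized, so I'll check sizes and crop.

Run:
```python
from h import *
T=dict(np.load("top.npz"));S=dict(np.load("scene.npz"))
im=T["image"]; hsv=cv2.cvtColor(im,cv2.COLOR_RGB2HSV)
m=cv2.inRange(hsv,(125,120,60),(150,255,255))
for c in cv2.findContours(m,0,2)[0]:
    if cv2.contourArea(c)<200: continue
    r=cv2.boxPoints(cv2.minAreaRect(c)); 
    p=np.array([onz(T,q,.02) for q in r])
    print("violet px",r.mean(0),"xyz",p.mean(0).round(3),"sides",np.linalg.norm(p[0]-p[1]).round(3),np.linalg.norm(p[1]-p[2]).round(3))
# outer corners of case top, read from picture
C=[(287,100),(413,127),(391,242),(261,214)]
p=np.array([onz(T,q,.06) for q in C]);print(p.round(3),p.mean(0))
print([np.linalg.norm(p[i]-p[i-1]).round(3) for i in range(4)])
e=p[0]-p[1]+p[3]-p[2];print("yaw of y axis->case yaw deg",np.degrees(np.arctan2(-e[0],e[1])))
for n,a,b in(("front",(308,193),(330,214)),("back",(331.5,137),(345,270))):
    print(n,onz(T,a,.088),onz(S,b,.088))
k=im[85:255,240:430];s=S["image"][175:350,220:420]
k=cv2.resize(k,None,fx=2.1,fy=2.1,interpolation=2);s=cv2.resize(s,None,fx=2,fy=2,interpolation=2)
o=np.zeros((360,800,3),np.uint8);o[:k.shape[0],:k.shape[1]]=k;o[:s.shape[0],400:400+s.shape[1]]=s
cv2.imwrite("pics/crop.png",o[:,:,::-1])
```

```text
violet px [208.09735 293.28598] xyz [0.251 0.278 0.02 ] sides 0.132 0.133
violet px [417.63763 276.95874] xyz [ 0.287 -0.27   0.02 ] sides 0.066 0.066
violet px [363.17307 206.63458] xyz [ 0.474 -0.129  0.02 ] sides 0.097 0.1
[[ 0.751  0.07   0.06 ]
 [ 0.678 -0.259  0.06 ]
 [ 0.38  -0.192  0.06 ]
 [ 0.454  0.136  0.06 ]] [ 0.56563792 -0.06137348  0.06      ]
[np.float64(0.304), np.float64(0.337), np.float64(0.306), np.float64(0.336)]
yaw of y axis->case yaw deg -12.507501247083173
front [0.50280464 0.01684479 0.088     ] [0.50906007 0.01210261 0.088     ]
back [ 0.64376784 -0.04296295  0.088     ] [ 0.65147602 -0.04825955  0.088     ]
```

View pics/crop.png

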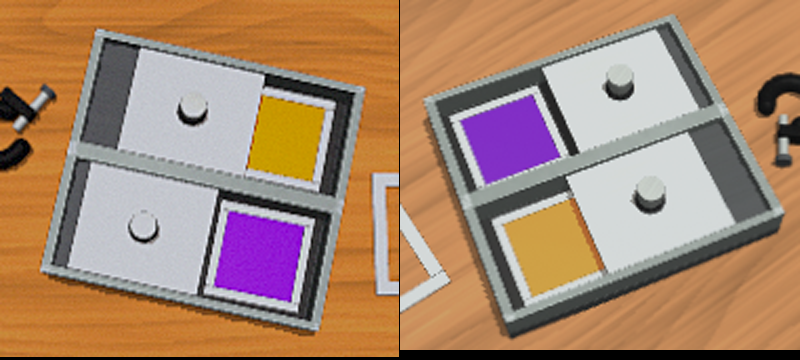

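The filter in the case is about 98 mm of glass, 120 mm with its frame. The loose ones are about 132 mm and 66 mm of glass. So the middle-sized violet filter is in the front bay, and I'll drive the front shutter. Its knob is near (0.504, 0.016), about 142 mm open, and the case yaw is -12.5°.

Emit:
{"method": "move_arm", "body": {"moves": "-0.94 -0.88 0 0 0 0 1;-0.94 -0.88 0 0 0 0 1;-0.94 -0.88 0 0 0 0 1"}}

```text
time: 0.4
position: [0.2706, 0.4703, 0.2328]
tool_rot: [0.172, 0.985, -0.002, -0.0]
ft_force: [0.2, 1.6, 0.9]
grip_width: 0.0871
grip_force: 0.0
```

Emit:
{"method": "move_arm", "body": {"moves": "-0.94 -0.88 0 0 0 0 1;-0.94 -0.88 0 0 0 0 1;-0.94 -0.88 0 0 0 0 1"}}

```text
time: 0.7
position: [0.3295, 0.3558, 0.2332]
tool_rot: [0.173, 0.985, -0.001, -0.0]
ft_force: [0.6, 0.2, 0.9]
grip_width: 0.0871
grip_force: 0.0
```

Emit:
{"method": "move_arm", "body": {"moves": "-0.94 -0.88 0 0 0 0 1;-0.94 -0.88 0 0 0 0 1;-0.94 -0.88 0 0 0 0 1"}}

```text
time: 1.0
position: [0.3886, 0.2413, 0.2334]
tool_rot: [0.173, 0.985, -0.0, 0.0]
ft_force: [0.4, -0.2, -0.9]
grip_width: 0.087
grip_force: 0.0
```

Emit:
{"method": "move_arm", "body": {"moves": "-0.94 -0.88 0 0 0 0 1;-0.94 -0.88 0 0 0 0 1;-0.94 -0.88 0 0 0 0 1"}}

```text
time: 1.3
position: [0.4477, 0.1265, 0.2335]
tool_rot: [0.173, 0.985, -0.0, 0.0]
ft_force: [0.5, 1.7, -0.1]
grip_width: 0.0867
grip_force: 0.0
```

Emit:
{"method": "move_arm", "body": {"moves": "-0.94 -0.88 0.6 0 0 -0.08 1;-0.94 -0.88 0.6 0 0 -0.08 1;-0.94 -0.88 0.6 0 0 -0.08 1;-0.94 -0.88 0.6 0 0 -0.08 1;-0.94 -0.88 0.6 0 0 -0.08 1"}}

```text
time: 1.8
position: [0.5043, 0.0142, 0.1727]
tool_rot: [0.111, 0.994, 0.0, -0.001]
ft_force: [-0.6, 0.3, 0.3]
grip_width: 0.0875
grip_force: 0.0
```

Run:
```python
from h import *
c=cam("scene"); k=c["image"][130:310,220:440]
cv2.imwrite("pics/s1.png",cv2.resize(k,None,fx=3,fy=3,interpolation=2)[:,:,::-1])
```

```text
(no output)
```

View pics/s1.png

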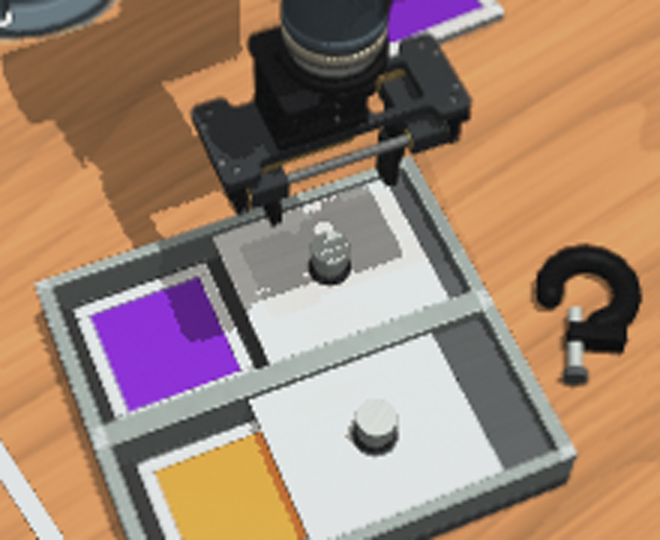

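The open fingers (crop 275,215 and 392,175) straddle the front knob (330,240) along the track. Next I descend and grip lightly.

Emit:
{"method": "move_arm", "body": {"moves": "0 0 0.4 0 0 0 1;0 0 0.7 0 0 0 1;0 0 0.9 0 0 0 1;0 0 0.97 0 0 0 1;0 0 0.97 0 0 0 1"}}

```text
time: 2.35
position: [0.5041, 0.016, 0.0765]
tool_rot: [0.109, 0.994, 0.0, -0.001]
ft_force: [0.7, 0.4, 0.5]
grip_width: 0.0867
grip_force: 0.0
```

Emit:
{"method": "move_arm", "body": {"moves": "0 0 0 0 0 0 0.2;0 0 0 0 0 0 0.2;0 0 0 0 0 0 0.2;0 0 0 0 0 0 0.2;0 0 0 0 0 0 0.2;0 0 0 0 0 0 0.2", "squeeze": 10}}

```text
time: 2.95
position: [0.5049, 0.0147, 0.0767]
tool_rot: [0.11, 0.994, -0.0, 0.0]
ft_force: [-0.6, -0.6, 0.6]
grip_width: 0.0471
grip_force: 0.0
```

Emit:
{"method": "move_arm", "body": {"moves": "0 0 0 0 0 0 0.2;0 0 0 0 0 0 0.2;0 0 0 0 0 0 0.2;0 0 0 0 0 0 0.2;0 0 0 0 0 0 0.2"}}

```text
time: 3.45
position: [0.5049, 0.0148, 0.0765]
tool_rot: [0.11, 0.994, 0.0, 0.0]
ft_force: [1.0, 0.7, 0.2]
grip_width: 0.0313
grip_force: 10.0
```

Emit:
{"method": "move_arm", "body": {"moves": "0 -0.1 0 0 0 0 0.2;0 -0.2 0 0 0 0 0.2;0 -0.3 0 0 0 0 0.2;0 -0.4 0 0 0 0 0.2;0 -0.5 0 0 0 0 0.2;0 -0.6 0 0 0 0 0.2;0 -0.7 0 0 0 0 0.2;0 -0.8 0 0 0 0 0.2;0 -0.9 0 0 0 0 0.2;0 -1 0 0 0 0 0.2"}}

```text
time: 4.45
position: [0.4827, -0.0836, 0.0765]
tool_rot: [0.11, 0.994, 0.0, -0.0]
ft_force: [0.4, 2.4, -0.4]
grip_width: 0.0317
grip_force: 10.0
```

Emit:
{"method": "move_arm", "body": {"moves": "0 -0.05 0 0 0 0 0.2;0 -0.1 0 0 0 0 0.2;0 -0.15 0 0 0 0 0.2;0 -0.2 0 0 0 0 0.2;0 -0.25 0 0 0 0 0.2;0 -0.3 0 0 0 0 0.2"}}

```text
time: 5.05
position: [0.4762, -0.1123, 0.0765]
tool_rot: [0.11, 0.994, 0.0, -0.0]
ft_force: [0.8, 2.3, -0.2]
grip_width: 0.0315
grip_force: 10.0
```

Emit:
{"method": "move_arm", "body": {"moves": "0 -0.02 0 0 0 0 0.2;0 -0.04 0 0 0 0 0.2;0 -0.06 0 0 0 0 0.2;0 -0.08 0 0 0 0 0.2;0 -0.08 0 0 0 0 0.2"}}

```text
time: 5.55
position: [0.4745, -0.1202, 0.0765]
tool_rot: [0.11, 0.994, -0.0, -0.0]
ft_force: [-0.6, 1.0, -0.1]
grip_width: 0.0316
grip_force: 10.0
```

138 mm done with no stop felt yet, so I'll creep on.

Emit:
{"method": "move_arm", "body": {"moves": "0 -0.02 0 0 0 0 0.2;0 -0.03 0 0 0 0 0.2;0 -0.04 0 0 0 0 0.2;0 -0.05 0 0 0 0 0.2"}}

```text
time: 5.95
position: [0.4738, -0.1227, 0.0765]
tool_rot: [0.111, 0.994, 0.002, 0.0]
ft_force: [5.2, 14.9, 0.6]
grip_width: 0.0316
grip_force: 10.0
```

The stop is reached where predicted, with 15 N along the track. Release and lift.

Emit:
{"method": "move_arm", "body": {"moves": "0 0 0 0 0 0 0.9;0 0 0 0 0 0 0.9;0 0 0 0 0 0 0.9;0 0 0 0 0 0 0.9;0 0 0 0 0 0 0.9;0 0 0 0 0 0 0.9;0 0 0 0 0 0 0.9;0 0 0 0 0 0 0.9"}}

```text
time: 6.75
position: [0.4736, -0.1249, 0.0766]
tool_rot: [0.11, 0.994, -0.0, 0.0]
ft_force: [0.7, -0.2, 0.3]
grip_width: 0.0775
grip_force: 0.0
```

Emit:
{"method": "move_arm", "body": {"moves": "0 0 -0.2 0 0 0 0.9;0 0 -0.5 0 0 0 0.9;0 0 -0.8 0 0 0 0.9;0 0 -1 0 0 0 0.9;0 0 -1 0 0 0 0.9"}}

```text
time: 7.25
position: [0.4753, -0.1257, 0.1791]
tool_rot: [0.11, 0.994, -0.001, 0.003]
ft_force: [-0.3, 0.1, -0.2]
grip_width: 0.0784
grip_force: 0.0
```

Run:
```python
from h import *
c=cam("scene"); k=c["image"][130:350,220:440]
cv2.imwrite("pics/s2.png",cv2.resize(k,None,fx=2.5,fy=2.5,interpolation=2)[:,:,::-1])
```

```text
(no output)
```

View pics/s2.png

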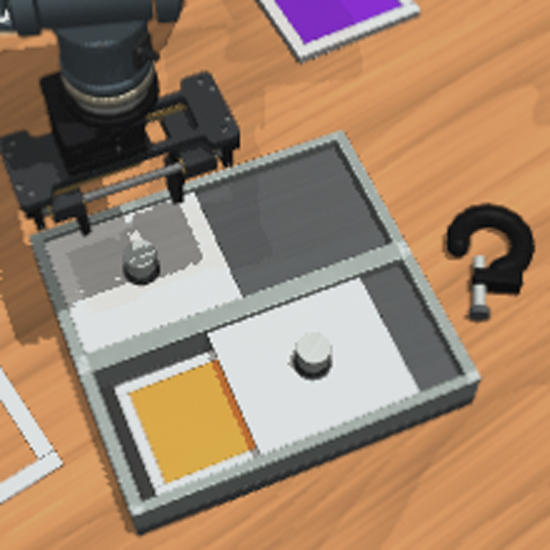

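The front shutter (crop knob at 140,255) sits against the end frame and the violet filter is covered. The back shutter (knob at 312,350) is where it was, and the gripper is clear.

```bash
python3 -c "
from rig import robot
print(robot.hand_in())"
```

```text
the job is handed in; nothing more can be done
None
```

I pushed the front-bay shutter, over the middle-sized violet filter, closed against its stop and let go; the back shutter looks unmoved in the last picture, and the job is handed in with no verdict shown.

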